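Peel a fresh palette tray off the snapped stack and hold it out over the mixing slab

ROBOT

A 6-joint arm with a two-finger parallel gripper is mounted at the origin on the work surface. World frame = base frame: x ahead of the robot, y to its left, z up, the work surface at z = 0. Lengths are in m, angles in degrees, forces in N, time in s.
With the tool pointing down it reaches from about 0.3 to 1 m from the base axis. Payload 5.1 kg.
Tool frame: the origin (TCP) lies midway between the tips of the shut fingers; the grasp point (between the pads) lies 19 mm behind it; z points along the fingers, y is the line along which they close (so a half turn about z gives the same grasp; the last joint's range is limited). The gripper opens to 95 mm and grips with 3 to 60 N. Pads are 20 mm wide; open, the fingers measure 119 mm over their backs; the gripper's body (75 mm by 180 mm) begins 59 mm behind the grasp point.
Start: joints at [-68.617, 7.093, 94.555, -0, 78.352, -4.733], TCP at [0.286, -0.584, 0.215] pointing down, gripper open.
Joint ranges: [-149.61, 149.61], [-58.7, 133.49], [1.44, 155.28], [-77.14, 257.14], [18.33, 153.61], [-166.67, 166.67]. Speed limits (degrees/s): [147.25, 147.25, 180, 180, 180, 180].

INTERFACE

Orientations are given as [roll, pitch, yaw] about the fixed x, y, z axes, in that order (R = Rz(yaw) Ry(pitch) Rx(roll)).
In Python, from workcell import robot, vision, job gives the robot as it stands. The module is installed in compiled form; this text tells all that it offers.
- The arm moves only by the shell command python3 -m pendant 'ROWS' [OPENING] [FORCE]. ROWS is text: rows parted by semicolons, each of 4 numbers parted by spaces: the shift along the tool's x, y, z in m, then the turn about the tool's z in rad. A call has 1 to 12 rows; each row is the pose to reach, as a shift and turn from the pose commanded when the call began, along the tool's axes at that moment; what a row does not reach only later rows make up. A row lasts 1/12 s, in which the tool goes at most 41.7 mm and 7.16 degrees, less where a joint would pass 70% of its speed; a pose out of reach is approached as far as the arm can. A call with a gripper value outside its range is refused whole. OPENING is the opening, from 0 (shut) to 1 (fully open), set as the call begins (- or left out, the last holds). The fingers move at their own pace and stop on an object; FORCE is the grip in N (left out, the last holds). Time passes only in rows, so rows that repeat a pose let the fingers close. It gives the time, the measured TCP pose, the force, the opening and the grip force at its end, in the units of the state.
- robot.observe(): the state, without advancing time (a new reading comes with each control period).
- vision.grab_frame(name): name is "side" or "top" or "wrist"; returns (picture, depth): 400x640x3 uint8, red, green, blue; 400x640 float32, m along the optical axis (not along the pixel's ray), 0 where there is no reading.
- vision.get_calibration(name): a dict with "intrinsics" (3x3 intrinsics, pixels), "k1" (the pictures are not rectified: a ray, as slopes to the right and down, at radius r is drawn at 1 + k1 r^2 times it, then the intrinsics apply), "camera_from_world" (4x4, takes a point from world to camera coordinates); the wrist camera has in their place "mount" (4x4, takes a point from camera to tool coordinates, whose origin is the TCP and whose axes are the flange's). Camera axes: x right, y up, looking along -z (the intrinsics and any distortion apply to the point x, -y, -z); pixel columns grow to the right and rows downward; lengths in m; the calibration is good to about 2 mm. A picture is of the moment at which its call begins: read the wrist's pose just before it. get_calibration takes no time and is no camera call.
- job.sign_off(): hands the job in; it is judged then, once.
Trained networks look in the newest picture that a camera, given by its name, has taken for a name from the list of things; names that differ only in an ending like _2 or _b are one class to them, and where a whole thing is asked for, a point or a joint stands for the part that bears it (a point fixed in the world has none). Each returns a list of dicts, best first, with "p" (0 to 1); they miss things now and then, are a little off and sometimes report something else, mostly with a low value. They report only what shows in the picture. A call takes as long as a camera call. They do not tell look-alikes from the thing itself.
- vision.find_in(camera, target): "bbox" ([left, top, width, height] in pixels, round what is visible of it).
- vision.silhouettes(camera, target): "pixels" (400x640 bool, what is visible of it) and "bbox" ([left, top, width, height] in pixels, round what is visible of it).
The state is a dict: "time_s": time; "q": joint angles; "qd": joint speeds; "tau": joint torques, N m; "position": TCP position; "ee_rot": TCP orientation; "wrist_force": force on the tool from outside, world axes, zero at the start; "moment": the same for the moment, N m; "gripper_width": opening from 0.0 (shut) to 1.0 (fully open); "gripper_force": force on a finger pad.
Only numpy, scipy, OpenCV 4.12 (cv2) and the standard library are available. Lean on these libraries where they do the work, as an engineer would, in place of code of your own. Each camera call takes 0.05 s, during which the arm holds its last target. There are 200 camera calls.

TASK

Peel the white palette tray off the top of the nested stack by its orange corner lug: tilt it up about the opposite corner, raising the lug by at least 4 cm while that opposite corner still rests in the stack, then lift the tray clear. Hold it out level, open side up, with its middle over the middle of the marble slab and at least 12 cm above the bench, and finish while still holding it there. Leave everything else on the bench where it is.

Things in the scene. Friction and masses are not known exactly. Their poses are not given: they have to be found in the camera images.
- tray: the white top tray, open on top: rim 160 (x) x 120 (y) mm, 23 mm high, tapering to a 132 x 92 mm floor, about 0.14 kg. Origin: middle of its floor's underside; z up. Starts nested on the stack, same heading, origin 42 mm above the bench. A 24 mm wide snap tab hangs at the middle of its +x and of its +y side, 87 and 67 mm from the middle. The orange lug stands at its (+x, +y) corner
- tray_lug (a point): point inside the orange lug, at (70.4, 52.8, 45) mm in the tray's axes. The lug is an upright plate 10 mm thick, 28 mm wide along the line from the tray's middle to that corner (0.6435 rad from x towards y), centred 88 mm out, from 21 to 58 mm above the tray's origin (top starts 100 mm above the bench). Pinch it from above across its 10 mm
- tray_far (a point): top of the rim corner opposite the lug, at (-80, -60, 23) mm in the tray's axes; 188 mm from the lug's centre line, horizontally
- stack: three grey trays nested 12 mm apart on a plywood base screwed to the bench, immovable, 151 x 111 mm, rim top at 53 mm. Origin under its middle on the bench, z up. A spring catch at the middle of its +x and +y sides clings to the white tray's tab and lets go after some 5 mm of rise; the peel needs some 8 to 13 N at the lug. The far corner is only nested: 2 mm of play
- slab: square white marble mixing slab 180 x 180 x 12 mm, fixed on the bench; origin under its middle; it may lie left or right of the robot, the stack on the other side
- brush_cup: red plastic cup 76 mm wide and 95 mm high with three brushes standing in it (tops at about 215 mm); origin under its centre. To be left alone
- blue_jar: blue paint jar, 58 mm wide, 65 mm high; origin under its centre. To be left alone
- yellow_jar: yellow paint jar, 58 mm wide, 65 mm high; origin under its centre. To be left alone
- flat_brush: flat paint brush lying along its x axis, under 30 mm high; origin on the bench under its middle. To be left alone
- tape_roll: yellow roll of tape lying flat, 90 mm wide, 24 mm high; origin under its centre. To be left alone
- scraper: paint scraper with a flat blade, lying along its x axis, under 35 mm high; origin under its middle. To be left alone
- squeeze_bottle: green bottle, 56 mm wide, 140 mm high, upright; origin under its centre. To be left alone
Not all that is in view belongs to the job. Of the things that look like the tray, the larger one is meant.

How it is judged:
By the outcome, as a careful person would: the job done as asked, in the order asked, and still so for the second after the job is handed in, while the arm keeps its last pose, push and grip.
It also fails if it takes over 43 s, if anything falls off the work surface, if the arm or the gripper's body presses on something with over 40 N, if the wrist force passes 120 N, or if a joint passes its speed limit or range.

## Working session

There is one attempt and no reset: what is moved stays moved. The work goes in short steps, Python scripts to look and compute and a shell command to move; the robot and the scene stay as the last step left them, time stands still between calls to the robot, and variables do not carry over. Pictures are saved under pics/ and viewed, at most 10 in all, crops included, and the job is handed in when it is done.

```bash
mkdir -p pics
cat > h.py <<'E'
import numpy as np, cv2
from workcell import robot, vision, job
from scipy.spatial.transform import Rotation as Ro
def tool():
    s=robot.observe(); T=np.eye(4); T[:3,:3]=Ro.from_euler('xyz',s['ee_rot'],degrees=True).as_matrix(); T[:3,3]=s['position']; return T,s
def cloud(name):
    T,s=tool(); pic,d=vision.grab_frame(name); c=vision.get_calibration(name)
    K=np.array(c['intrinsics']); v,u=np.mgrid[:400,:640]
    p=cv2.undistortPoints(np.stack([u,v],-1).reshape(-1,1,2).astype(float),K,np.array([c['k1'],0,0,0,0.])).reshape(400,640,2)
    P=np.stack([p[...,0]*d,-p[...,1]*d,-d,np.ones_like(d)],-1)
    M=T@np.array(c['mount']) if name=='wrist' else np.linalg.inv(np.array(c['camera_from_world']))
    return pic,d,(P@M.T)[...,:3]
E
python3 - <<'E'
from h import *
print(robot.observe())
ims=[]
for n in ['top','side']:
    pic,d,W=cloud(n); cv2.imwrite(f'pics/{n}0.png',pic[...,::-1])
    if n=='top': np.savez('top.npz',pic=pic,d=d,W=W)
    for t in ['tray','tray_lug','stack','slab','brush_cup','blue_jar','yellow_jar','flat_brush','tape_roll','scraper','squeeze_bottle']:
        for r in vision.silhouettes(n,t)[:3]:
            m=r['pixels']&(d>0)
            print(n,t,round(r['p'],2),np.round(r['bbox']),np.round(np.median(W[m],0),3) if m.any() else None, np.round(np.percentile(W[m],98,axis=0),3) if m.any() else None)
E
```

```text
{'time_s': 0.0, 'q': array([-6.86196012e+01,  7.13324600e+00,  9.46359122e+01, -2.39178201e-03,
        7.83503329e+01, -4.73344635e+00]), 'qd': array([ 0.05159559,  0.01403516, -0.02275374, -0.01738427,  0.03990269,
       -0.0637765 ]), 'tau': array([-5.83588317e-04, -4.17598093e+01, -3.59938824e+01,  7.74301845e-02,
        4.93316562e-02, -2.04289586e-04]), 'position': array([ 0.28581716, -0.58306003,  0.21337098]), 'ee_rot': array([-1.79880723e+02, -7.52692355e-03,  2.61143228e+01]), 'wrist_force': array([-0.25602795, -0.54198657, -0.19781481]), 'moment': array([ 0.04129835,  0.01789635, -0.00264968]), 'gripper_force': 0.0, 'gripper_width': 0.9987457154032386}
top tray 0.82 [366. 175.  62.  65.] [ 0.479 -0.203  0.047] [ 0.555 -0.12   0.071]
top tray 0.77 [385. 266.  41.  30.] [ 0.262 -0.239  0.005] [ 0.305 -0.183  0.024]
top tray_lug 0.74 [389. 267.  39.  32.] [ 0.262 -0.237  0.005] [ 0.303 -0.182  0.022]
top slab 0.76 [229. 172.  77.  71.] [0.481 0.188 0.011] [0.572 0.279 0.017]
top brush_cup 0.58 [144. 140.  44.  34.] [0.605 0.476 0.066] [0.632 0.505 0.215]
top blue_jar 0.86 [
[... 1323 characters left out ...]
9 0.212]
side blue_jar 0.88 [228. 210.  19.  23.] [0.745 0.193 0.045] [0.772 0.208 0.07 ]
side blue_jar 0.19 [332. 154.  45.  32.] [ 0.491 -0.216  0.049] [ 0.571 -0.118  0.091]
side yellow_jar 0.54 [284. 151.  10.  22.] [ 0.743 -0.206  0.041] [ 0.77  -0.19   0.067]
side flat_brush 0.93 [287. 200.  58.  20.] [0.556 0.    0.015] [0.635 0.017 0.022]
side tape_roll 0.54 [258. 186.  29.  18.] [ 0.72  -0.012  0.017] [0.761 0.031 0.026]
side tape_roll 0.22 [330. 153.  46.  32.] [ 0.49  -0.216  0.049] [ 0.568 -0.12   0.09 ]
side scraper 0.55 [324. 129.  46.  26.] [ 0.592 -0.43   0.003] [ 0.653 -0.362  0.021]
side squeeze_bottle 0.81 [382. 120.  19.  36.] [ 0.411 -0.461  0.071] [ 0.442 -0.447  0.139]
```

View pics/top0.png

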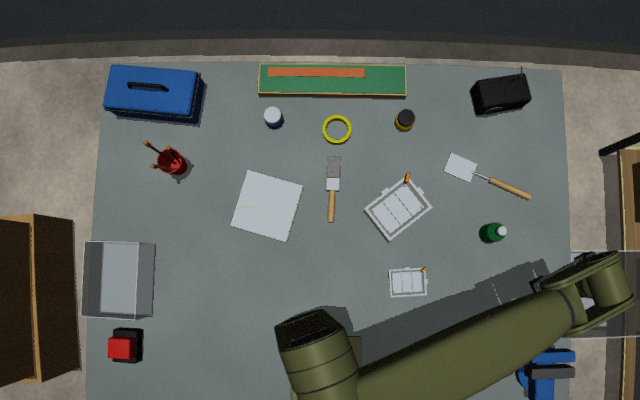

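View pics/side0.png

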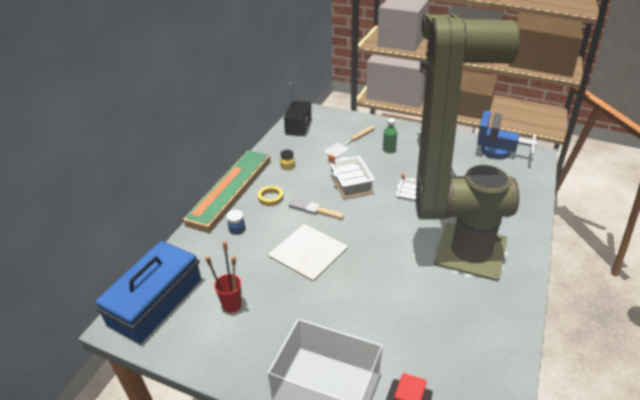

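The top view shows the large tray at about (398,208) with its lug at (407,178), and the slab at (267,205). The small look-alike is at (408,282). The side view shows the same layout.

Run:
```python
from h import *
z=np.load('top.npz'); pic,d,W=z['pic'],z['d'],z['W']
sub=np.zeros((400,640),bool); sub[165:245,360:438]=True
m=sub&(d>0)&(W[...,2]>0.035)&(np.hypot(W[...,0]-.479,W[...,1]+.203)<.12)
hsv=cv2.cvtColor(pic,cv2.COLOR_RGB2HSV)
org=sub&(hsv[...,0]<20)&(hsv[...,1]>120)
print('orange',org.sum(),np.round(W[org],3).tolist())
r=cv2.minAreaRect((W[m&~org][:,:2]*1000).astype(np.float32)); print(r, cv2.boxPoints(r))
s=np.zeros((400,640),bool); s[165:248,225:308]=True
m=s&(d>0)&(pic.min(-1)>150)
r=cv2.minAreaRect((W[m][:,:2]*1000).astype(np.float32)); print('slab',r)
print(vision.get_calibration('wrist'))
```

```text
orange 24 [[0.574, -0.222, 0.099], [0.573, -0.228, 0.1], [0.571, -0.219, 0.097], [0.57, -0.222, 0.101], [0.57, -0.227, 0.103], [0.569, -0.22, 0.092], [0.568, -0.228, 0.097], [0.568, -0.219, 0.079], [0.564, -0.219, 0.102], [0.565, -0.228, 0.099], [0.562, -0.219, 0.1], [0.562, -0.225, 0.098], [0.559, -0.217, 0.096], [0.558, -0.218, 0.103], [0.556, -0.216, 0.1], [0.556, -0.225, 0.099], [0.553, -0.216, 0.102], [0.554, -0.225, 0.095], [0.551, -0.217, 0.096], [0.551, -0.22, 0.096], [0.551, -0.222, 0.098], [0.551, -0.217, 0.076], [0.55, -0.219, 0.083], [0.549, -0.22, 0.091]]
((481.9369201660156, -200.9898681640625), (127.76233673095703, 169.002685546875), 38.609745025634766) [[ 379.28937 -174.82196]
 [ 484.74915 -306.8831 ]
 [ 584.5845  -227.15778]
 [ 479.1247   -95.09665]]
slab ((482.4399719238281, 189.81167602539062), (178.219970703125, 177.8465576171875), 74.93468475341797)
{'intrinsics': array([[354.07485389,   0.        , 321.35677885],
       [  0.        , 354.07485389, 200.61345108],
       [  0.        ,   0.        ,   1.        ]]), 'k1': -0.006515860100124911, 'mount': array([[ 8.27439168e-04,  9.70677681e-01,  2.40383351e-01,
         6.75092860e-02],
       [ 9.99999640e-01, -8.48546084e-04, -1.57004443e-05,
         6.30862680e-04],
       [ 1.88736280e-04,  2.40383277e-01, -9.70678033e-01,
        -1.70339247e-01],
       [ 0.00000000e+00,  0.00000000e+00,  0.00000000e+00,
         1.00000000e+00]])}
```

```bash
python3 -m pendant '.406 -.203 0 .705;.406 -.203 0 .705;.406 -.203 0 .705;.406 -.203 0 .705;.406 -.203 0 .705;.406 -.203 0 .705;.406 -.203 0 .705;.406 -.203 0 .705;.406 -.203 0 .705;.406 -.203 0 .705;.406 -.203 0 .705;.406 -.203 0 .705' 0.5
python3 -m pendant '0 0 0 0;0 0 0 0;0 0 0 0;0 0 0 0'
python3 - <<'E'
from h import *
T,s=tool(); pic,d,W=cloud('wrist'); cv2.imwrite('pics/w1.png',pic[...,::-1]); print(s['time_s'],s['position'],s['ee_rot'],s['q'],s['gripper_width'])
hsv=cv2.cvtColor(pic,cv2.COLOR_RGB2HSV)
o=(hsv[...,0]<22)&(hsv[...,1]>120)&(d>0)&(W[...,2]>.085)&(np.hypot(W[...,0]-.56,W[...,1]+.222)<.04)
t=o&(W[...,2]>.095); print('lug px',o.sum(),t.sum(),np.percentile(W[t],[1,50,99],axis=0).round(4))
print('lug top rect',cv2.minAreaRect((W[t][:,:2]*1000).astype(np.float32)))
m=(d>0)&(abs(W[...,2]-.064)<.006)&~o&(np.hypot(W[...,0]-.479,W[...,1]+.202)<.115)
r=cv2.minAreaRect((W[m][:,:2]*1000).astype(np.float32)); print('rim',r,cv2.boxPoints(r))
E
```

```text
time_s: 2.2
position: [0.5645, -0.2172, 0.2149]
ee_rot: [-179.9, -0.1, -13.9]
wrist_force: [0.2, 0.1, -0.0]
gripper_width: 0.499
gripper_force: 0.0
time_s: 2.53
position: [0.5605, -0.2239, 0.2146]
ee_rot: [180.0, 0.0, -14.4]
wrist_force: [-0.1, -0.1, -0.5]
gripper_width: 0.502
gripper_force: 0.0
2.5333 [ 0.56053225 -0.223942    0.21462253] [ 1.79991114e+02  9.80170896e-03 -1.43982462e+01] [-2.68668019e+01  1.30614295e+00  1.00669599e+02 -1.10319997e-02
  7.80319102e+01  7.75337320e+01] 0.5018629810389743
lug px 1760 1738 [[ 0.5555 -0.2588  0.0977]
 [ 0.5822 -0.2223  0.3133]
 [ 0.5973 -0.2004  0.3413]]
lug top rect ((571.546142578125, -225.55421447753906), (63.771297454833984, 39.299503326416016), 72.08633422851562)
rim ((485.66583251953125, -201.1660614013672), (127.56781005859375, 167.78793334960938), 38.91801452636719) [[ 383.33618 -175.96228]
 [ 488.74185 -306.50894]
 [ 587.9955  -226.36984]
 [ 482.5898   -95.82318]]
```

View pics/w1.png

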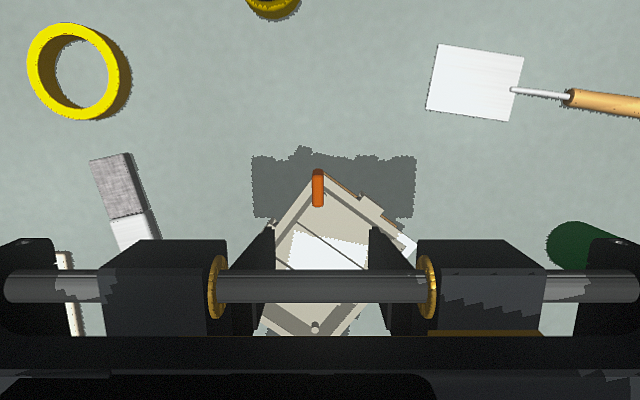

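The wrist view shows the orange lug at about (318,187), upright and in line with the fingers' centreline, on the tray's outer corner.

Run:
```python
from h import *
T,s=tool(); pic,d,W=cloud('wrist')
hsv=cv2.cvtColor(pic,cv2.COLOR_RGB2HSV)
o=(hsv[...,0]<22)&(hsv[...,1]>120)&(d>0); o[:160]=0;o[215:]=0;o[:,:295]=0;o[:,345:]=0
P=W[o]; print(o.sum(),np.percentile(P,[2,50,98],axis=0).round(4))
q=P[P[:,2]>.094]; r=cv2.minAreaRect((q[:,:2]*1000).astype(np.float32)); print(len(q),r)
L=(P-T[:3,3])@T[:3,:3]; print('tool frame',np.percentile(L,[2,50,98],axis=0).round(4))
```

```text
440 [[ 0.5497 -0.2401  0.0057]
 [ 0.5683 -0.2232  0.0996]
 [ 0.5803 -0.2164  0.1013]]
362 ((566.9722290039062, -222.559326171875), (9.169700622558594, 27.069713592529297), 75.56990814208984)
tool frame [[-0.0076 -0.0075  0.1134]
 [ 0.0071 -0.0026  0.1151]
 [ 0.0193  0.0185  0.209 ]]
```

```bash
python3 -m pendant '.005 -.002 .035 0;.005 -.002 .07 0;.005 -.002 .10 0;.005 -.002 .12 0;.005 -.002 .132 0;.005 -.002 .138 0;.005 -.002 .1425 0;.005 -.002 .1425 0;.005 -.002 .1425 0' 0.5
python3 -m pendant '0 0 0 0;0 0 0 0;0 0 0 0;0 0 0 0;0 0 0 0;0 0 0 0;0 0 0 0;0 0 0 0;0 0 0 0;0 0 0 0' 0 25
```

```text
time_s: 3.38
position: [0.5676, -0.2226, 0.0737]
ee_rot: [180.0, -0.1, -14.3]
wrist_force: [-0.5, -0.8, 0.7]
gripper_width: 0.5
gripper_force: 0.0
time_s: 4.22
position: [0.5666, -0.2219, 0.0722]
ee_rot: [-180.0, 0.0, -14.3]
wrist_force: [0.4, 0.1, 0.6]
gripper_width: 0.101
gripper_force: 25.0
```

Gripped at 9.6 mm. Next is the peel past the catches, moving along the arc.

```bash
python3 -m pendant '-.0003 0 -.0015 0;-.0006 0 -.003 0;-.001 0 -.0045 0;-.0013 0 -.006 0;-.0016 0 -.0075 0;-.002 0 -.009 0;-.0023 0 -.0105 0;-.0027 0 -.012 0;-.003 0 -.013 0;-.003 0 -.013 0;-.003 0 -.013 0'
python3 - <<'E'
from h import *
pic,d,W=cloud('top'); sub=np.zeros((400,640),bool); sub[165:245,360:438]=True
hsv=cv2.cvtColor(pic,cv2.COLOR_RGB2HSV)
pic,d,W=cloud('side'); cv2.imwrite('pics/s2.png',cv2.resize(pic[110:230,270:450,::-1],None,fx=4,fy=4))
E
```

```text
time_s: 5.13
position: [0.5649, -0.2212, 0.0859]
ee_rot: [-180.0, -0.1, -14.3]
wrist_force: [3.7, 1.2, -1.8]
gripper_width: 0.107
gripper_force: 25.0
```

View pics/s2.png

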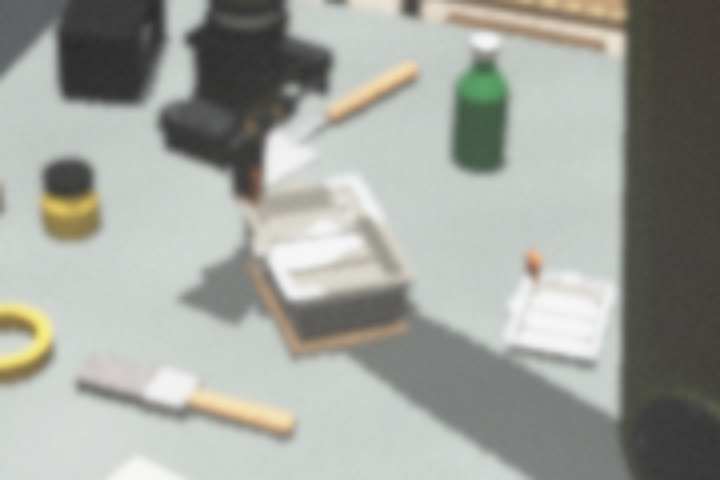

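The side view shows the tray tilted with its lug end up at (255,190). The wrist force fell to about 2 N, so the catches have let go. I'll lighten the grip so the lug can pivot between the pads, and continue the arc.

```bash
python3 -m pendant '0 0 0 0;0 0 0 0;-.0008 0 -.003 0;-.0016 0 -.0056 0;-.0026 0 -.0087 0;-.0036 0 -.0117 0;-.0046 0 -.0147 0;-.0057 0 -.0177 0;-.0069 0 -.0207 0;-.0081 0 -.0236 0;-.0081 0 -.0236 0' - 6
python3 -m pendant '-.0013 0 -.003 0;-.0026 0 -.006 0;-.0039 0 -.0088 0;-.005 0 -.0115 0;-.0064 0 -.0139 0;-.007 0 -.016 0;-.007 0 -.016 0;-.007 0 -.016 0'
cat > lv.py <<'E'
from h import *
import sys
cx,cy=map(float,sys.argv[1:3])
for n in ['top','side']:
    pic,d,W=cloud(n)
    for r in vision.silhouettes(n,'tray')[:3]:
        m=r['pixels']&(d>0)&(np.hypot(W[...,0]-cx,W[...,1]-cy)<.13)
        P=W[m]
        if len(P)<150: continue
        # floor/inner plane by RANSAC
        rng=np.random.default_rng(0); best=(0,)
        for _ in range(1500):
            a,b,c=P[rng.choice(len(P),3,False)]; k=np.cross(b-a,c-a); l=np.linalg.norm(k)
            if l<1e-3: continue
            k/=l; k*=np.sign(k[2]) or 1
            i=abs((P-a)@k)<.003
            if k[2]>.8 and i.sum()>best[0]: best=(i.sum(),i)
        if len(best)<2: continue
        Q=P[best[1]]; c=Q.mean(0); k=np.linalg.svd(Q-c,full_matrices=False)[2][2]; k*=np.sign(k[2])
        rect=cv2.minAreaRect((P[:,:2]*1000).astype(np.float32))
        print(n,round(r['p'],2),len(P),best[0],'normal',k.round(3),'tilt',np.degrees(np.arccos(k[2])).round(1),'c',c.round(3),'zrange',np.percentile(P[:,2],[1,99]).round(3),'rect',np.round(rect[0],0),np.round(rect[1],0),round(rect[2],1))
    cv2.imwrite(f'pics/{n}_{sys.argv[3]}.png',pic[...,::-1])
E
python3 lv.py .478 -.202 a; python3 -c "
import cv2;i=cv2.imread('pics/side_a.png');cv2.imwrite('pics/s3.png',cv2.resize(i[110:230,270:450],None,fx=4,fy=4))"
```

```text
time_s: 6.15
position: [0.556, -0.2194, 0.1096]
ee_rot: [180.0, -0.1, -14.3]
wrist_force: [0.2, -0.5, -1.6]
gripper_width: 0.107
gripper_force: 6.0
time_s: 6.82
position: [0.5492, -0.2176, 0.1251]
ee_rot: [180.0, -0.0, -14.3]
wrist_force: [0.9, -0.4, -0.7]
gripper_width: 0.104
gripper_force: 6.0
side 0.89 1044 359 normal [-0.307  0.085  0.948] tilt 18.5 c [ 0.483 -0.207  0.069] zrange [0.046 0.125] rect [ 482. -196.] [129. 177.] 36.3
```

View pics/s3.png

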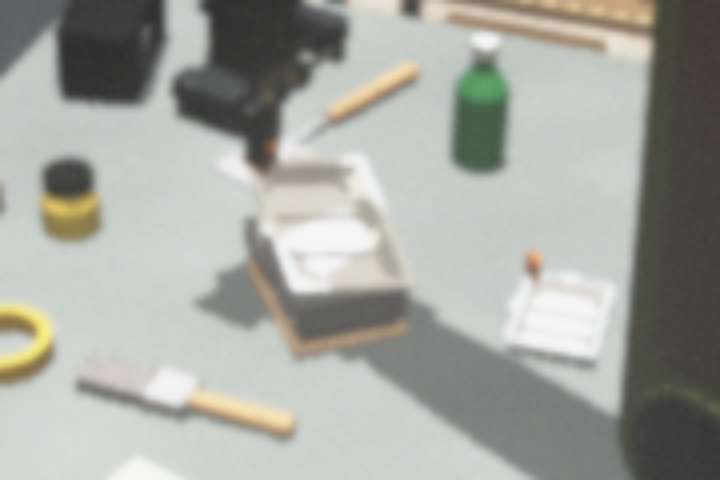

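The tray is tilted about 17° and the lug is up 53 mm. The far corner at (350,300) is still seated in the stack. I'll ease back along the arc until nearly level, stopping above the catches, then grip hard and lift clear.

```bash
python3 -m pendant '0 0 0 0;.0015 0 .0035 0;.003 0 .007 0;.005 0 .0115 0;.007 0 .016 0;.0087 0 .0205 0;.0105 0 .025 0;.012 0 .0295 0;.0135 0 .034 0;.0145 0 .0378 0;.0155 0 .0415 0;.0155 0 .0415 0'
python3 -m pendant '0 0 0 0;0 0 0 0;0 0 0 0;0 0 0 0;0 0 0 0' - 55
python3 lv.py .478 -.202 b
```

```text
time_s: 8.02
position: [0.5641, -0.2212, 0.0823]
ee_rot: [-180.0, 0.0, -14.3]
wrist_force: [1.9, 0.1, -1.6]
gripper_width: 0.103
gripper_force: 6.0
time_s: 8.43
position: [0.5642, -0.2212, 0.0833]
ee_rot: [-180.0, -0.0, -14.3]
wrist_force: [2.1, 0.3, -4.1]
gripper_width: 0.101
gripper_force: 55.0
top 0.61 164 49 normal [-0.009 -0.135  0.991] tilt 7.8 c [ 0.478 -0.119  0.066] zrange [-0.004  0.48 ] rect [ 471. -116.] [ 28. 102.] 56.5
side 0.82 915 311 normal [-0.045  0.018  0.999] tilt 2.8 c [ 0.487 -0.207  0.049] zrange [0.041 0.075] rect [ 484. -195.] [128. 172.] 39.1
```

```bash
python3 -m pendant '0 0 -.004 0;0 0 -.01 0;0 0 -.02 0;0 0 -.032 0;0 0 -.047 0;0 0 -.065 0;0 0 -.085 0;0 0 -.105 0;0 0 -.122 0;0 0 -.133 0;0 0 -.14 0;0 0 -.14 0'
python3 -m pendant '0 0 0 0;0 0 0 0'
python3 lv.py .476 -.2 c;  python3 -c "
import cv2;i=cv2.imread('pics/side_c.png');cv2.imwrite('pics/s4.png',cv2.resize(i[80:230,270:450],None,fx=4,fy=4))"
```

```text
time_s: 9.63
position: [0.5648, -0.2218, 0.226]
ee_rot: [179.9, -0.2, -14.3]
wrist_force: [0.1, -0.5, -2.5]
gripper_width: 0.103
gripper_force: 55.0
time_s: 9.8
position: [0.5634, -0.221, 0.2218]
ee_rot: [-180.0, 0.1, -14.3]
wrist_force: [-0.3, 0.4, -2.0]
gripper_width: 0.1
gripper_force: 55.0
top 0.49 181 74 normal [-0.173 -0.038  0.984] tilt 10.2 c [ 0.487 -0.148  0.207] zrange [0.181 0.56 ] rect [ 495. -172.] [ 48. 207.] 30.9
side 0.62 940 340 normal [-0.044 -0.005  0.999] tilt 2.5 c [ 0.482 -0.208  0.187] zrange [0.181 0.214] rect [ 484. -196.] [128. 172.] 39.1
```

View pics/s4.png

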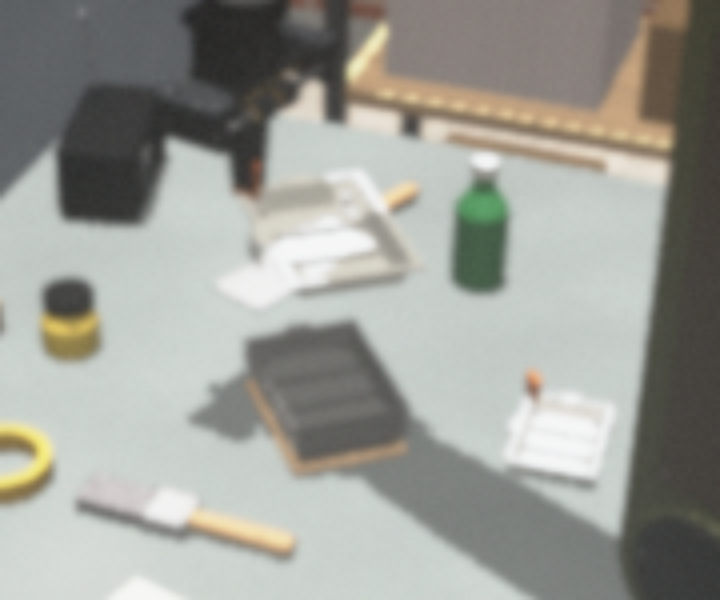

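The tray hangs clear of the stack and is level to about 2.5°. Now I'll carry it over to the slab.

```bash
python3 -m pendant '-.001 -.004 0 0;-.003 -.012 0 0;-.006 -.025 0 0;-.010 -.041 0 0;-.0145 -.059 0 0;-.019 -.078 0 0;-.024 -.097 0 0;-.0285 -.116 0 0;-.033 -.135 0 0;-.038 -.154 0 0;-.0425 -.173 0 0;-.047 -.190 0 0'
python3 -m pendant '-.0045 -.019 0 0;-.009 -.037 0 0;-.0138 -.056 0 0;-.0185 -.075 0 0;-.023 -.094 0 0;-.028 -.113 0 0;-.0325 -.132 0 0;-.0365 -.149 0 0;-.040 -.163 0 0;-.043 -.175 0 0;-.045 -.184 0 0;-.046 -.188 0 0'
python3 -m pendant '0 0 0 0;0 0 0 0;0 0 0 0;0 0 0 0'
python3 lv.py .482 .189 d;  python3 -c "
import cv2;i=cv2.imread('pics/side_d.png')[100:320,180:440];j=cv2.imread('pics/top_d.png')[100:320,180:440];cv2.imwrite('pics/s5.png',cv2.resize(cv2.hconcat([i,j]),None,fx=1.53,fy=1.53))"
```

```text
time_s: 11.0
position: [0.565, -0.0232, 0.2234]
ee_rot: [-180.0, -0.0, -14.2]
wrist_force: [0.1, -0.5, -2.4]
gripper_width: 0.102
gripper_force: 55.0
time_s: 12.0
position: [0.567, 0.1693, 0.2233]
ee_rot: [-180.0, 0.0, -14.2]
wrist_force: [-0.8, -0.7, -1.9]
gripper_width: 0.102
gripper_force: 55.0
time_s: 12.33
position: [0.5673, 0.1673, 0.2232]
ee_rot: [180.0, -0.0, -14.3]
wrist_force: [0.1, -0.4, -2.0]
gripper_width: 0.1
gripper_force: 55.0
top 0.75 305 127 normal [-0.035  0.015  0.999] tilt 2.2 c [0.516 0.154 0.21 ] zrange [0.011 0.573] rect [527. 164.] [197.  75.] 55.6
side 0.58 1574 636 normal [-0.044  0.007  0.999] tilt 2.6 c [0.489 0.185 0.188] zrange [0.182 0.219] rect [490. 189.] [128. 173.] 39.3
```

View pics/s5.png

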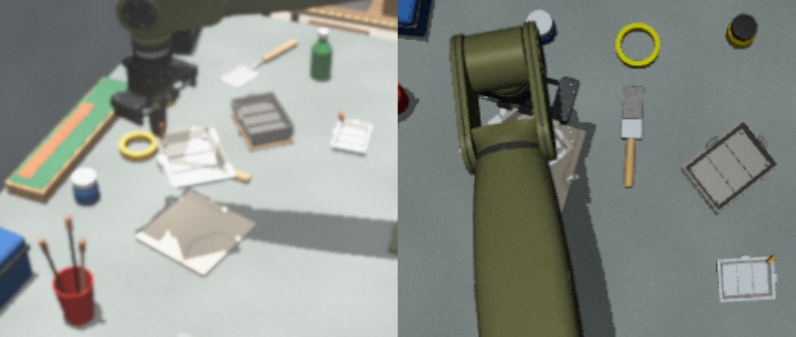

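Run:
```python
from h import *
pic,d,W=cloud('side')
for r in vision.silhouettes('side','slab')[:2]:
    m=r['pixels']&(d>0)&(W[...,2]<.03)&(W[...,2]>.004)
    print(r['p'],m.sum(),cv2.minAreaRect((W[m][:,:2]*1000).astype(np.float32)),np.percentile(W[m],[1,50,99],axis=0).round(3))
```

```text
0.94 2278 ((485.5439147949219, 190.9971923828125), (185.76779174804688, 183.81629943847656), 74.51485443115234) [[0.385 0.097 0.005]
 [0.481 0.2   0.012]
 [0.583 0.294 0.018]]
```

```bash
python3 -c "
from workcell import job; print(job.sign_off())"
```

```text
the job is handed in; nothing more can be done
None
```

I peeled the white tray off the stack by its lug, raising the lug about 53 mm with the far corner still seated. It is now held level to about 2.6° over the middle of the slab, about 19 cm above the bench, and the job was handed in at about 12.5 s; the verdict was not shown.

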